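# Clear the spent cassettes from the loader rail

## Task

Unclip every spent (red-topped) reagent cassette from the loader rail by pulling it straight up out of its sprung catch, and stand them all upright in the blue transport tray. Only then push the loaded tray along the bench, without lifting it, to stand squarely inside the yellow outline. Leave the full green-topped cassette clipped in the rail and do not disturb the wipes, the vial rack or the tip box.

Things in the scene. Friction and masses are not known exactly. Their poses are not given: they have to be found in the camera images.
- spent0_mid (a point): centre (half-way up) of a spent cassette: white block with red top, 42 (own x) x 46 (own y) x 64 mm high, 90-180 g, None if absent (3 to 5 are present). Starts upright in a rail station, own axes along the rail's; its upper 45 mm are clear, pinch across the 42 mm. A bead along the foot of its far (+x) face, 10 mm up, stands out 5 mm and sits under a sprung catch of the rail.
- spent1_mid (a point): centre (half-way up) of a spent cassette: white block with red top, 42 (own x) x 46 (own y) x 64 mm high, 90-180 g, None if absent (3 to 5 are present). Starts upright in a rail station, own axes along the rail's; its upper 45 mm are clear, pinch across the 42 mm. A bead along the foot of its far (+x) face, 10 mm up, stands out 5 mm and sits under a sprung catch of the rail.
- spent2_mid (a point): centre (half-way up) of a spent cassette: white block with red top, 42 (own x) x 46 (own y) x 64 mm high, 90-180 g, None if absent (3 to 5 are present). Starts upright in a rail station, own axes along the rail's; its upper 45 mm are clear, pinch across the 42 mm. A bead along the foot of its far (+x) face, 10 mm up, stands out 5 mm and sits under a sprung catch of the rail.
- spent3_mid (a point): centre (half-way up) of a spent cassette: white block with red top, 42 (own x) x 46 (own y) x 64 mm high, 90-180 g, None if absent (3 to 5 are present). Starts upright in a rail station, own axes along the rail's; its upper 45 mm are clear, pinch across the 42 mm. A bead along the foot of its far (+x) face, 10 mm up, stands out 5 mm and sits under a sprung catch of the rail.
- spent4_mid (a point): centre (half-way up) of a spent cassette: white block with red top, 42 (own x) x 46 (own y) x 64 mm high, 90-180 g, None if absent (3 to 5 are present). Starts upright in a rail station, own axes along the rail's; its upper 45 mm are clear, pinch across the 42 mm. A bead along the foot of its far (+x) face, 10 mm up, stands out 5 mm and sits under a sprung catch of the rail.
- full_mid (a point): centre (half-way up) of the one full cassette, same shape as the spent ones but with a green top; clipped in another station of the rail.
- rail: loader rail fixed to the bench, 372 mm along own y, 100 mm wide; origin under its middle at bench level, own x away from the robot. Stations at own x = 0, own y = -150, -90, -30, 30, 90, 150 mm, floor 8 mm up; 24 mm high near wall, 20 mm dividers, 40 mm high far side with an orange sprung catch per station. A straight pull of 10-20 N frees a cassette within 15 mm; clear after 35 mm.
- tray_mid (a point): centre of the inner floor (5 mm above the underside) of the loose blue tray, 0.3-0.5 kg empty. Outside 160 (own x) x 170 (own y) mm, walls 28 mm high, 5 mm thick; open inside: room for 2 rows (own x -37, 37) of 3 cassettes (own y -52, 0, 52). Slides on the bench.
- tray_handle0 (a point): middle of the solid blue handle block at the tray's own -y end, 28 mm above the tray's underside, 101 mm from the tray's centre: block 56 mm wide in tray x, standing out 33 mm from the end wall, from 12 to 44 mm above the underside.
- tray_handle1 (a point): middle of the solid blue handle block at the tray's own +y end, 28 mm above the tray's underside, 101 mm from the tray's centre: block 56 mm wide in tray x, standing out 33 mm from the end wall, from 12 to 44 mm above the underside.
- outline_mid (a point): centre, at bench level, of the flat yellow tape outline on the bench: outside 184 (own x) x 262 (own y) mm, tape 10 mm wide; the tray with its handles (160 x 236 mm) fits within it, its y along the outline's y, either end first.
- wipes_mid (a point): bystander: wipes canister, white and blue, 80 mm across, 170 mm high; point half-way up.
- vials_mid (a point): bystander: white rack with five capped vials, 70 x 110 x 74 mm; point half-way up.
- tipbox_mid (a point): bystander: cream tip box with a blue lid, 88 x 123 x 67 mm; point half-way up.
Not all that is in view belongs to the job. What is shaped like the part that bears spent0_mid but purple is not meant.

How it is judged:
By the outcome, as a careful person would: the job done as asked, in the order asked, and still so for the second after the job is handed in, with the robot touching nothing.
Of spent0, spent1, spent2, spent3, spent4 only 3 to 5 are there at a start; the rules pass over those that are not, and their reading is None.
At some moment in a run one of tray may be knocked a few centimetres aside while the robot is not near it.
It also fails if it takes over 210 s, if anything falls off the work surface, if the arm or the gripper's body presses on something with over 40 N, if the wrist force passes 120 N, or if a joint passes its speed limit or range.

## Robot

A 6-joint arm with a two-finger parallel gripper is mounted at the origin on the work surface. World frame = base frame: x ahead of the robot, y to its left, z up, the work surface at z = 0. Lengths are in m, angles in degrees, forces in N, time in s.
With the tool pointing down it reaches from about 0.3 to 0.75 m from the base axis. Payload 8.5 kg.
Tool frame: the origin (TCP) lies midway between the tips of the shut fingers; the grasp point (between the pads) lies 19 mm behind it (env.grip_depth is the distance from the TCP to the grasp point, in m); y points along the fingers, x is the direction in which the jaws open and shut, and the axes are right-handed (so a half turn about y gives the same grasp; the last joint's range is limited). The gripper opens to 85 mm and grips with 20 to 120 N. Pads are 22 mm wide; open, the fingers measure 114 mm over their backs; the gripper's body (76 mm by 85 mm) begins 54 mm behind the grasp point. The pads swing forward as they close: fully open they stand 13 mm farther back than shut.
Start: joints at [-86.075, 21.807, 74.336, -0, 83.858, -12.336], TCP at [0.154, -0.528, 0.231] pointing down, gripper open.
Joint ranges: [-178.18, 178.18], [-50.72, 133.34], [12.68, 142.11], [-81.47, 261.47], [9.98, 163.14], [-165.26, 165.26]. Speed limits (degrees/s): [136.94, 136.94, 180, 180, 180, 180].

## Interface

Orientations are given as a 3x3 rotation matrix whose columns are the frame's x, y, z axes.
In Python, from rig import env gives the robot as it stands.
- The arm moves only by the shell command python3 -m inch 'ROWS' [FORCE]. ROWS is JSON, a list that holds one entry, the list of rows, each a list of 7 numbers: the gripper command: -1 is shut, 1 is fully open, values between are in proportion, then the shift along the world's x, y, z in cm, then the turn, a rotation vector about the world's x, y, z in degrees. In form: [[[grip, dx, dy, dz, rx, ry, rz], ...]]. A call has 1 to 20 rows; each row is the pose to reach, as a shift and turn from the pose commanded when the call began; what a row does not reach only later rows make up. A row lasts 1/8 s, in which the tool goes at most 62.5 mm and 10.7 degrees, less where a joint would pass 70% of its speed; a pose out of reach is approached as far as the arm can. A call with a gripper value outside its range is refused whole. The fingers move at their own pace and stop on an object; FORCE is the grip in N (left out, the last holds). Time passes only in rows, so rows that repeat a pose let the fingers close. It gives the time, the measured TCP pose, the force and the opening at its end, in the units of the state.
- env.observe(): the state, without advancing time (a new reading comes with each control period).
- env.get_image(name): name is "scene" or "side" or "wrist"; returns a dict with "frame" (420x560x3 uint8, red, green, blue), "mtx" (3x3 intrinsics, pixels), "distortion" ([k1, k2, p1, p2, k3] as OpenCV has them; the pictures are not rectified), "rvec" (rotation vector, rad) and "tvec" (3), from world to camera coordinates, as OpenCV has them. Camera axes: x right, y down, z forward; pixel columns grow to the right and rows downward; lengths in m; the calibration is good to about 2 mm. A picture is of the moment at which its call begins. There is no depth.
- env.close_job(): hands the job in, once; it reports no verdict.
The state is a dict: "time_s": time; "q": joint angles; "qvel": joint speeds; "joint_efforts": joint torques, N m; "position": TCP position; "tool_rot": TCP orientation; "ft_force": force on the tool from outside, world axes, zero at the start; "wrist_torque": the same for the moment, N m; "grip_width": finger opening in m.
Only numpy, scipy, OpenCV 4.12 (cv2) and the standard library are available. Lean on these libraries where they do the work, as an engineer would, in place of code of your own. Each camera call takes 0.05 s, during which the arm holds its last target.

## Working session

There is one attempt and no reset: what is moved stays moved. The work goes in short steps, Python scripts to look and compute and a shell command to move; the robot and the scene stay as the last step left them, time stands still between calls to the robot, and variables do not carry over. Pictures are saved under pics/ and viewed, and the job is handed in when it is done.

```bash
ls; mkdir -p pics
python3 - <<'E'
from rig import env
import cv2
for n in ["scene","side","wrist"]:
    d=env.get_image(n); cv2.imwrite(f"pics/a_{n}.png",d["frame"][:,:,::-1])
    print(n,d["mtx"].tolist(),d["distortion"],d["rvec"],d["tvec"])
s=env.observe();print(s["time_s"],s["position"],s["tool_rot"],s["grip_width"],env.grip_depth)
E
```

```text
pics
scene [[502.3032227019567, 0.0, 285.5355286107956], [0.0, 502.3032227019567, 208.96444756819912], [0.0, 0.0, 1.0]] [-0.16706698  0.          0.          0.          0.        ] [ 1.07356233  2.18575321 -1.21212737] [ 0.33127719 -0.20870595  1.8527568 ]
side [[444.3080055268769, 0.0, 281.4366845547957], [0.0, 444.3080055268769, 205.99026994747254], [0.0, 0.0, 1.0]] [-0.09975192  0.          0.          0.          0.        ] [ 2.0795286  -0.13776673  0.06522845] [-0.58239622  0.1520581   1.48861945]
wrist [[338.72573405504795, 0.0, 284.5536466965415], [0.0, 338.72573405504795, 205.48685207083307], [0.0, 0.0, 1.0]] [-0.0672662  0.         0.         0.         0.       ] [-2.32300728  1.74181829  0.25116064] [-0.5487076  -0.03574657  0.37878581]
0.15 [ 0.15397657 -0.52777823  0.23086767] [[ 2.79992884e-01 -8.13448218e-05  9.60002072e-01]
 [-9.60001473e-01  1.09641829e-03  2.79992802e-01]
 [-1.07533980e-03 -9.99999396e-01  2.28898171e-04]] 0.08492014087679108 0.0187
```

View pics/a_scene.png

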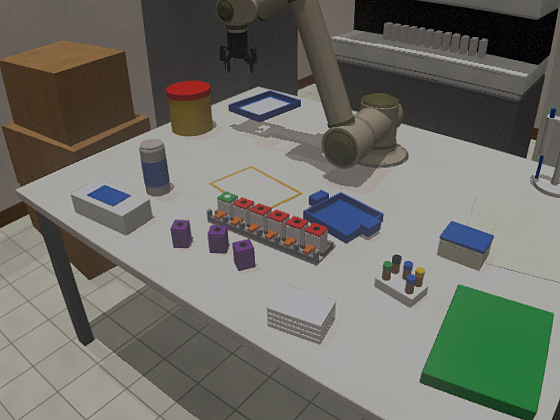

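View pics/a_side.png

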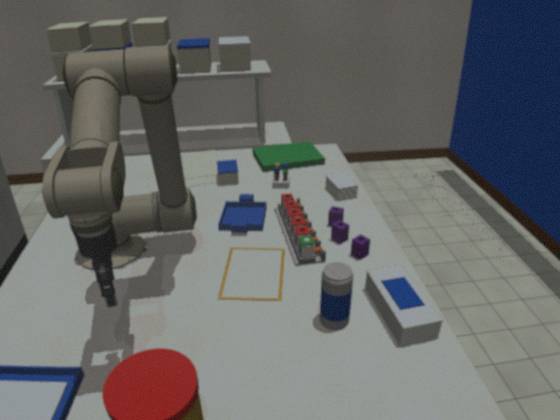

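View pics/a_wrist.png

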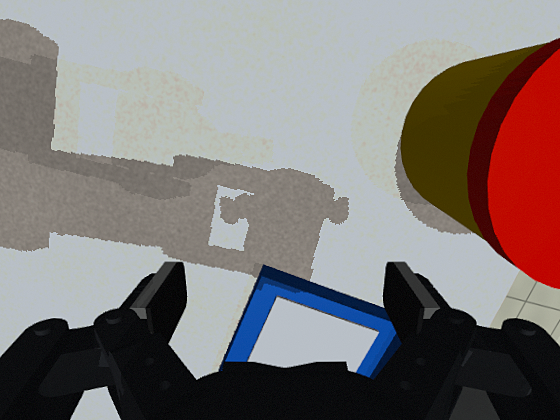

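```bash
cat > h.py <<'E'
import numpy as np, cv2
from rig import env
def cam(n):
    d=env.get_image(n); d["R"]=cv2.Rodrigues(np.array(d["rvec"],float))[0]; d["t"]=np.array(d["tvec"],float).ravel(); d["K"]=np.array(d["mtx"]);d["D"]=np.array(d["distortion"])
    d["C"]=-d["R"].T@d["t"]; d["hsv"]=cv2.cvtColor(d["frame"],cv2.COLOR_RGB2HSV); return d
def ray(d,uv):
    p=cv2.undistortPoints(np.array(uv,float).reshape(-1,1,2),d["K"],d["D"]).reshape(-1,2)
    return np.c_[p,np.ones(len(p))]@d["R"]
def onz(d,uv,z):
    r=ray(d,uv); return d["C"]+r*((z-d["C"][2])/r[:,2])[:,None]
def proj(d,P): return cv2.projectPoints(np.array(P,float).reshape(-1,3),np.array(d["rvec"],float),d["t"],d["K"],d["D"])[0].reshape(-1,2)
def blobs(m,amin=15):
    n,l,s,c=cv2.connectedComponentsWithStats(m.astype(np.uint8),connectivity=4)
    return [(c[i],s[i],l==i) for i in range(1,n) if s[i,4]>=amin]
def hm(d,lo,hi,s=100,v=60):
    h=d["hsv"]; a=(h[...,0]>=lo)&(h[...,0]<=hi) if lo<hi else (h[...,0]>=lo)|(h[...,0]<=hi)
    return a&(h[...,1]>=s)&(h[...,2]>=v)
def crop(d,x0,y0,x1,y1,k,name): cv2.imwrite(name,cv2.resize(d["frame"][y0:y1,x0:x1,::-1],None,fx=k,fy=k,interpolation=cv2.INTER_CUBIC))
E
python3 - <<'E'
from h import *
np.set_printoptions(precision=4,suppress=True)
for n in ["scene","side"]:
    d=cam(n); print(n,d["C"])
    for nm,a in dict(red=(174,6,130,70),green=(45,80,100,50),blue=(105,125,120,40),yel=(18,32,90,90)).items():
        for c,s,_ in blobs(hm(d,*a)): print(nm,c,s,onz(d,c,0.064)[0] if nm in("red","green") else onz(d,c,0.0)[0])
    if n=="scene": crop(d,190,150,400,300,3.7,"pics/b_scene.png")
    else: crop(d,190,170,390,310,4,"pics/b_side.png")
E
```

```text
scene [1.5243 0.7756 0.813 ]
red [187.8647  90.3437] [166  81  44  20 739] [ 0.0511 -0.9515  0.064 ]
red [242.9911 202.8929] [233 198  21  11 112] [ 0.6373 -0.0771  0.064 ]
red [259.992 209.104] [250 204  21  11 125] [ 0.6332 -0.0167  0.064 ]
red [277.7594 215.594 ] [268 210  21  12 133] [0.6292 0.0438 0.064 ]
red [296.5442 222.2381] [286 216  22  13 147] [0.6242 0.1045 0.064 ]
red [315.7212 229.0727] [305 222  22  14 165] [0.6196 0.1641 0.064 ]
green [226.8072 196.9639] [218 192  19  10  83] [ 0.6413 -0.1372  0.064 ]
green [387.7   263.575] [384 261   9   6  40] [0.635  0.3862 0.064 ]
green [491.3678 351.9705] [  421   285   133   135 11925] [0.7621 0.6916 0.064 ]
blue [272.6667  92.2667] [268  91  10   4  15] [-0.2973 -0.7314  0.    ]
blue [263.2671 101.5753] [229  95  71  16 146] [-0.169  -0.6833  0.    ]
blue [552.4    112.2667] [550 108   6  10  45] [-0.9335  0.4551 -0.    ]
blue [538.7612 167.0299] [535 156   8  23  67] [-0.282   0.5404  0.    ]
blue [108.4967 194.9231] [ 88 185  42  21 455] [ 0.7919 -0.5372  0.    ]
blue [318.61 195.06] [309 190  20  11 100] [0.3805 0.0097 0. 
[... 1203 characters left out ...]
300 237  14   8  47] [ 0.65   -0.1277  0.064 ]
blue [513.4943 103.7535] [  450     0   110   243 19792] [2.3851 1.4209 0.    ]
blue [193.2705  42.877 ] [178  39  31   9 244] [0.0657 4.362  0.    ]
blue [226.904 166.303] [218 161  19  12 198] [0.4095 0.6374 0.    ]
blue [245.7229 198.4337] [240 195  13   9  83] [0.4796 0.3063 0.    ]
blue [242.9045 215.7347] [220 203  45  25 848] [0.4613 0.1696 0.    ]
blue [402.2974 292.965 ] [383 278  40  31 686] [ 0.9003 -0.343  -0.    ]
blue [335.0047 306.6295] [321 291  29  30 637] [ 0.6919 -0.3706  0.    ]
blue [ 45.677  381.0219] [   0  366   81   54 1415] [-0.0511 -0.5432  0.    ]
yel [252.381  280.4728] [218 248  66  52 294] [ 0.47   -0.2218  0.    ]
```

View pics/b_scene.png

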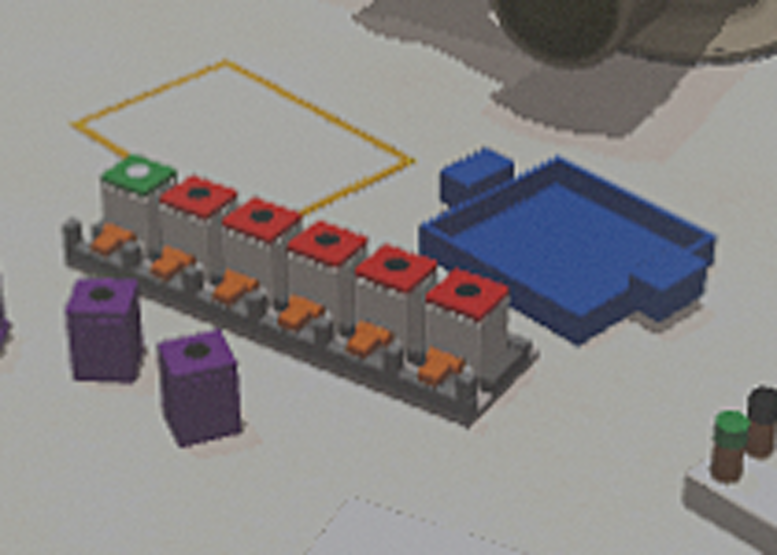

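View pics/b_side.png

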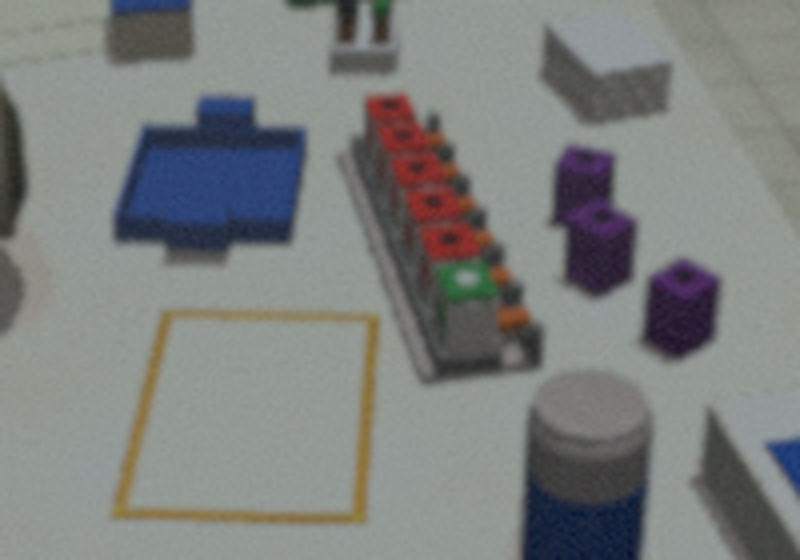

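Run:
```python
from h import *
np.set_printoptions(precision=4,suppress=True)
P={}
for n in ["scene","side"]:
    d=cam(n)
    for nm,a in dict(red=(174,6,130,70),green=(45,80,100,50)).items():
        for c,s,_ in blobs(hm(d,*a)): 
            p=onz(d,c,0.070)[0]
            if s[4]<300: print(n,nm,p,s[4])
d=cam("wrist"); s=env.observe(); R=np.array(s["tool_rot"]); print("cam in tool",R.T@(d["C"]-s["position"]), "cam axes in tool\n",R.T@d["R"].T)
```

```text
scene red [ 0.6444 -0.0702  0.07  ] 113
scene red [ 0.6402 -0.0104  0.07  ] 125
scene red [0.6363 0.0497 0.07  ] 133
scene red [0.6314 0.1101 0.07  ] 146
scene red [0.6267 0.1692 0.07  ] 164
scene green [ 0.6481 -0.1297  0.07  ] 82
scene green [0.6425 0.3894 0.07  ] 42
side red [0.6358 0.0974 0.07  ] 208
side red [ 0.644 -0.01   0.07 ] 86
side red [ 0.648  -0.0692  0.07  ] 94
side green [ 0.65   -0.1332  0.07  ] 58
cam in tool [-0.0009 -0.1422  0.0723] cam axes in tool
 [[ 1.      0.0001  0.0002]
 [-0.0002 -0.2816  0.9595]
 [ 0.0001 -0.9595 -0.2816]]
```

```bash
python3 -m inch '[[[1,34.6,60.8,12,0,0,78],[1,34.6,60.8,12,0,0,78],[1,34.6,60.8,12,0,0,78],[1,34.6,60.8,12,0,0,78],[1,34.6,60.8,12,0,0,78],[1,34.6,60.8,12,0,0,78],[1,34.6,60.8,12,0,0,78],[1,34.6,60.8,12,0,0,78],[1,34.6,60.8,12,0,0,78],[1,34.6,60.8,12,0,0,78],[1,34.6,60.8,12,0,0,78],[1,34.6,60.8,12,0,0,78],[1,34.6,60.8,12,0,0,78],[1,34.6,60.8,12,0,0,78],[1,34.6,60.8,12,0,0,78],[1,34.6,60.8,12,0,0,78]]]'
python3 - <<'E'
from h import *
d=cam("wrist");cv2.imwrite("pics/c_wrist.png",d["frame"][:,:,::-1])
s=env.observe();print(s["time_s"],s["position"],s["q"])
for nm,a in dict(red=(174,6,130,70),green=(45,80,100,50)).items():
    for c,s,_ in blobs(hm(d,*a)): print(nm,c,s,onz(d,c,0.072)[0])
E
```

```text
time_s: 2.4
position: [0.4998, 0.0794, 0.3514]
tool_rot: [[0.997, 0.0, -0.073], [0.073, -0.0, 0.997], [0.0, -1.0, -0.0]]
ft_force: [0.2, 1.0, -0.5]
grip_width: 0.0853
2.45 [0.49983041 0.07943371 0.35142734] [-4.39285388e+00  1.39096929e+01  6.64062858e+01 -3.45344369e-03
  9.96760454e+01 -8.59468316e+00]
red [395.95062762  99.84351464] [ 378   81   38   39 1195] [0.62835276 0.17019009 0.072     ]
red [373.14814815  99.01234568] [371  88   6  24  81] [0.60057153 0.1687719  0.072     ]
red [391.874885   148.90708372] [ 375  131   36   37 1087] [0.63238894 0.11126237 0.072     ]
red [370.05882353 146.48529412] [368 136   5  23  68] [0.60457614 0.11205214 0.072     ]
red [367.         190.65217391] [365 179   5  24  69] [0.60857918 0.0556915  0.072     ]
red [387.72595657 195.32471562] [371 179  35  34 967] [0.63646595 0.05153411 0.072     ]
red [364.03030303 231.63636364] [362 220   5  24  66] [ 6.12616715e-01 -4.15887432e-04  7.20000000e-02]
red [383.71618625 237.73281596] [368 222  33  33 902] [ 0.64049636 -0.0072322   0.072     ]
red [360.86046512 268.81395349] [359 260   5  18  43] [ 0.61609116 -0.05518383  0.072     ]
red [373.87246964 277.10121457] [365 263  22  31 494] [ 0.63619364 -0.06670859  0.072     ]
green [374.2582897  315.46422339] [362 300  29  29 573] [ 0.64657685 -0.12868002  0.072     ]
```

View pics/c_wrist.png

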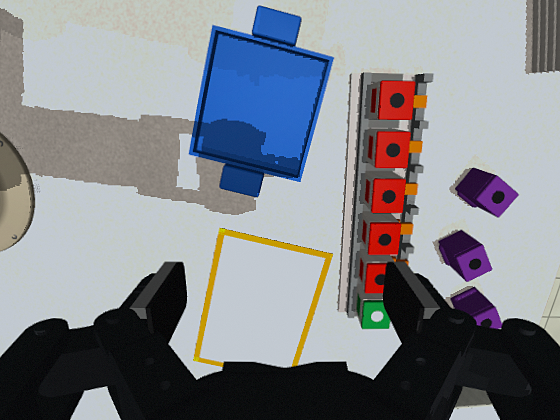

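```bash
cat >> h.py <<'E'
def tray(d,z=0.028,k=53,pic=None,clip=None):
    m=hm(d,105,125,120,30).astype(np.uint8)
    if clip: 
        mm=np.zeros_like(m); x0,y0,x1,y1=clip; mm[y0:y1,x0:x1]=m[y0:y1,x0:x1]; m=mm
    m=cv2.morphologyEx(m,cv2.MORPH_CLOSE,np.ones((5,5)))
    cs=cv2.findContours(m,cv2.RETR_EXTERNAL,cv2.CHAIN_APPROX_NONE)[0]; c=max(cs,key=cv2.contourArea)
    f=np.zeros_like(m); cv2.drawContours(f,[c],-1,1,-1)
    o=cv2.morphologyEx(f,cv2.MORPH_OPEN,cv2.getStructuringElement(cv2.MORPH_ELLIPSE,(k,k)))
    c=max(cv2.findContours(o,cv2.RETR_EXTERNAL,cv2.CHAIN_APPROX_NONE)[0],key=cv2.contourArea)
    P=onz(d,c.reshape(-1,2),z)[:,:2]
    r=cv2.minAreaRect((P*1000).astype(np.float32)); return r
E
python3 - <<'E'
from h import *
d=cam("wrist")
print("tray",tray(d,clip=(150,0,345,220)))
m=hm(d,18,32,90,90); 
pts=np.argwhere(m)[:,::-1]; P=onz(d,pts,0)[:,:2]
print(len(P),"outline",cv2.minAreaRect((P*1000).astype(np.float32)))
print(env.observe()["time_s"])
crop(d,170,0,350,220,2.7,"pics/c2.png")
b=onz(d,[[214,26],[332,57],[300,181],[190,154]],0.028);print(b, b.mean(0))
b=onz(d,[[220,229],[331,254],[195,360]],0.0);print(b)
d=cam("side"); m=hm(d,18,32,90,90);
P=onz(d,np.argwhere(m)[:,::-1],0)[:,:2]; P=P[(P[:,0]>.3)&(P[:,0]<.7)&(P[:,1]>-.45)]
print(len(P),"outline side",cv2.minAreaRect((P*1000).astype(np.float32)))
E
```

```text
tray ((460.33404541015625, 149.61236572265625), (201.64370727539062, 159.67356872558594), 79.89122772216797)
2294 outline ((531.154052734375, -60.406951904296875), (567.6656494140625, 242.54611206054688), 62.837467193603516)
2.5
[[0.39894876 0.24474686 0.028     ]
 [0.55153266 0.21832821 0.028     ]
 [0.52428361 0.0526565  0.028     ]
 [0.36967323 0.07967172 0.028     ]] [0.46110957 0.14885082 0.028     ]
[[ 0.40859883 -0.03824085  0.        ]
 [ 0.58550115 -0.06770369  0.        ]
 [ 0.36684725 -0.29291722  0.        ]]
305 outline side ((612.5422973632812, 139.781982421875), (968.53271484375, 268.5904541015625), 71.34571838378906)
```

View pics/c2.png

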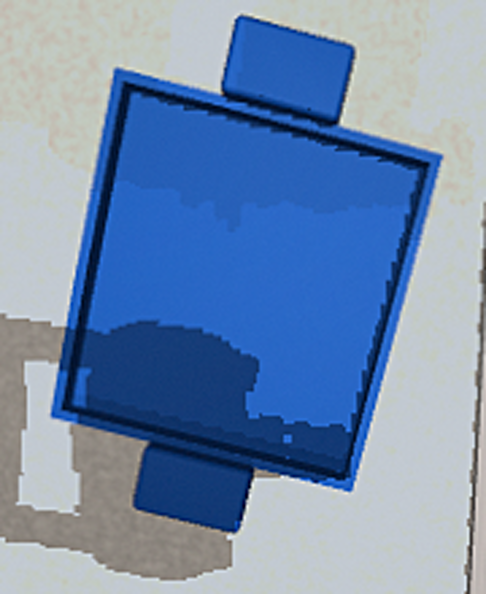

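```bash
python3 -m inch '[[[0.65,12.8,9.1,-10,0,0,0],[0.65,12.8,9.1,-22,0,0,0],[0.65,12.8,9.1,-24,0,0,0],[0.65,12.8,9.1,-24,0,0,0],[0.65,12.8,9.1,-24,0,0,0],[0.65,12.8,9.1,-24,0,0,0],[0.65,12.8,9.1,-24,0,0,0]]]' 80
python3 - <<'E'
from h import *
d=cam("wrist");cv2.imwrite("pics/d_wrist.png",d["frame"][:,:,::-1])
E
```

```text
time_s: 3.42
position: [0.6284, 0.1707, 0.1132]
tool_rot: [[0.997, 0.002, -0.074], [0.074, 0.0, 0.997], [0.002, -1.0, -0.0]]
ft_force: [0.1, -0.5, -0.0]
grip_width: 0.0704
```

View pics/d_wrist.png

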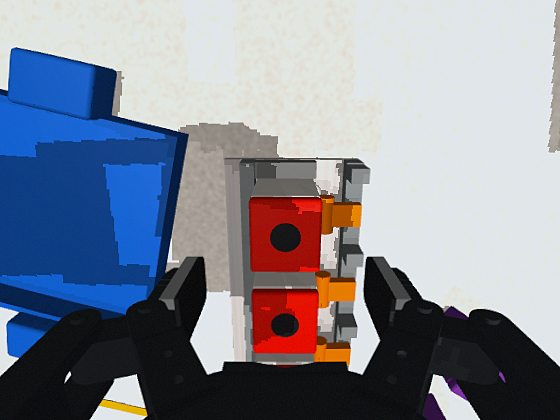

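```bash
python3 - <<'E'
from h import *
d=cam("wrist")
for c,s,_ in blobs(hm(d,174,6,130,70),200): print(c,s,onz(d,c,0.072)[0])
E
python3 -m inch '[[[0.65,0,0,-4,0,0,0],[0.65,0,0,-7.6,0,0,0],[0.65,0,0,-7.6,0,0,0],[0.65,0,0,-7.6,0,0,0]]]'
python3 -m inch '[[[-0.5,0,0,0,0,0,0],[-1,0,0,0,0,0,0],[-1,0,0,0,0,0,0],[-1,0,0,0,0,0,0],[-1,0,0,0,0,0,0]]]' 80
```

```text
[284.74191448 232.90210549] [ 249  197   73   75 4607] [0.6291     0.17269367 0.072     ]
[284.22059621 319.05799458] [ 251  288   67   65 3690] [0.63310876 0.11441436 0.072     ]
time_s: 4.03
position: [0.6291, 0.171, 0.0378]
tool_rot: [[0.997, 0.004, -0.074], [0.074, 0.0, 0.997], [0.004, -1.0, 0.0]]
ft_force: [0.3, -0.0, 0.3]
grip_width: 0.07
time_s: 4.65
position: [0.6289, 0.1711, 0.0372]
tool_rot: [[0.997, 0.003, -0.074], [0.074, 0.0, 0.997], [0.003, -1.0, 0.0]]
ft_force: [-0.6, -0.1, 6.6]
grip_width: 0.041
```

```bash
python3 -m inch '[[[-1,0,0,0.7,0,0,0],[-1,0,0,1.4,0,0,0],[-1,0,0,2.1,0,0,0],[-1,0,0,2.8,0,0,0],[-1,0,0,3.6,0,0,0],[-1,0,0,4.6,0,0,0],[-1,0,0,8,0,0,0],[-1,0,0,12,0,0,0],[-1,0,0,12,0,0,0]]]'
python3 - <<'E'
from h import *
d=cam("wrist");cv2.imwrite("pics/e_wrist.png",d["frame"][:,:,::-1])
d=cam("scene"); crop(d,190,120,400,300,3.6,"pics/e_scene.png")
E
```

```text
time_s: 5.78
position: [0.6293, 0.1712, 0.1594]
tool_rot: [[0.997, 0.007, -0.074], [0.074, 0.001, 0.997], [0.007, -1.0, 0.0]]
ft_force: [0.2, -0.2, -1.3]
grip_width: 0.0411
```

View pics/e_wrist.png

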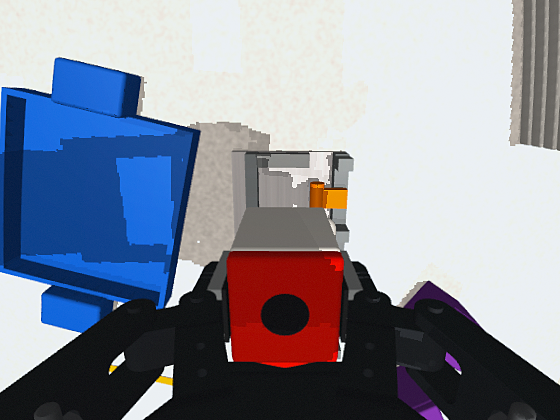

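View pics/e_scene.png

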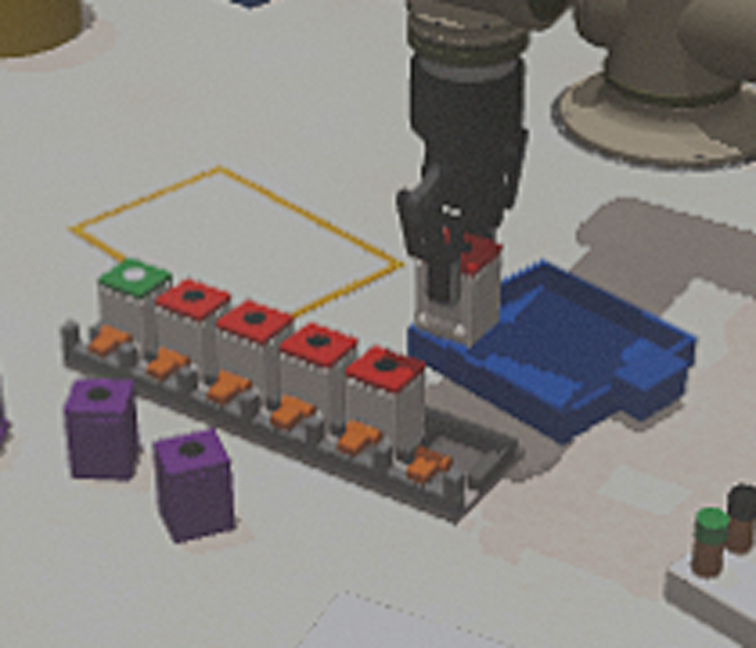

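```bash
python3 - <<'E'
from h import *
d=cam("wrist")
print(onz(d,[[199,129],[167,307],[0,272]],0.028))
E
python3 -m inch '[[[-1,-7,-2.2,0,0,0,-5],[-1,-14,-4.4,0,0,0,-10],[-1,-21.4,-6.7,0,0,0,-14],[-1,-21.4,-6.7,0,0,0,-14],[-1,-21.4,-6.7,0,0,0,-14],[-1,-21.4,-6.7,0,0,0,-14]]]'
python3 - <<'E'
from h import *
d=cam("wrist");cv2.imwrite("pics/f_wrist.png",d["frame"][:,:,::-1])
E
```

```text
[[0.55723173 0.22174114 0.028     ]
 [0.52764621 0.05882351 0.028     ]
 [0.36801388 0.07995235 0.028     ]]
time_s: 6.68
position: [0.4146, 0.104, 0.1551]
tool_rot: [[0.986, -0.0, 0.169], [-0.169, 0.0, 0.986], [-0.0, -1.0, 0.0]]
ft_force: [0.2, -0.4, -1.5]
grip_width: 0.0409
```

View pics/f_wrist.png

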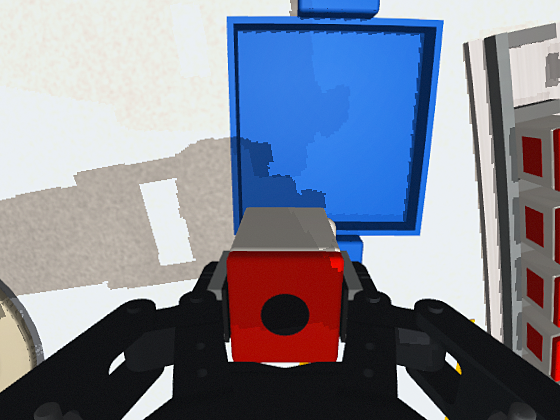

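Run:
```python
from h import *
d=cam("wrist")
p=onz(d,[[227,17],[443,20],[420,235],[234,233]],0.028)[:,:2];print(p)
for a,b in ((0,1),(1,2),(3,2),(0,3)): v=p[b]-p[a]; print(np.linalg.norm(v),np.degrees(np.arctan2(v[1],v[0])))
c=p.mean(0);th=np.radians(-9.8);ex=np.array([np.cos(th),np.sin(th)]);ey=np.array([-ex[1],ex[0]])
print(c)
for i in(-37,37):
  for j in(-52,0,52): print(i,j,c+(i*ex+j*ey)/1000)
```

```text
[[0.39694638 0.24554082]
 [0.55335549 0.21851006]
 [0.52446066 0.05188381]
 [0.36754243 0.08094588]]
0.15872766721585563 -9.805056182141255
0.16911303325292212 -99.83788723687529
0.15958676080901565 -10.49258497492234
0.1672007353430426 -100.12871856542664
[0.46057624 0.14922014]
-37 -52 [0.41526525 0.10427668]
-37 0 [0.42411615 0.15551789]
-37 52 [0.43296704 0.2067591 ]
37 -52 [0.48818544 0.09168118]
37 0 [0.49703633 0.14292239]
37 52 [0.50588723 0.1941636 ]
```

```bash
python3 -m inch '[[[-1,0,0,-5,0,0,0],[-1,0,0,-9,0,0,0],[-1,0,0,-11,0,0,0],[-1,0,0,-11.7,0,0,0],[-1,0,0,-11.7,0,0,0],[-1,0,0,-11.7,0,0,0]]]'
```

```text
time_s: 7.52
position: [0.4146, 0.1041, 0.039]
tool_rot: [[0.986, 0.002, 0.169], [-0.169, -0.0, 0.986], [0.002, -1.0, 0.0]]
ft_force: [0.4, 0.3, -2.2]
grip_width: 0.0409
```

```bash
python3 -m inch '[[[-1,0,0,-0.4,0,0,0],[-1,0,0,-0.4,0,0,0],[-1,0,0,-0.4,0,0,0]]]'
python3 -m inch '[[[0.3,0,0,0,0,0,0],[0.3,0,0,0,0,0,0],[0.3,0,0,0,0,0,0],[0.3,0,0,3,0,0,0],[0.3,0,0,7,0,0,0],[0.3,0,0,12,0,0,0],[0.3,0,0,12,0,0,0]]]'
python3 - <<'E'
from h import *
d=cam("wrist");cv2.imwrite("pics/g_wrist.png",d["frame"][:,:,::-1])
for c,s,_ in blobs(hm(d,174,6,130,70),200): print(c,s,onz(d,c,0.069)[0])
E
```

```text
time_s: 7.9
position: [0.4141, 0.104, 0.0345]
tool_rot: [[0.986, 0.0, 0.169], [-0.169, 0.0, 0.986], [0.0, -1.0, 0.0]]
ft_force: [-0.1, 0.4, -2.4]
grip_width: 0.0412
time_s: 8.78
position: [0.4154, 0.104, 0.1571]
tool_rot: [[0.986, 0.007, 0.169], [-0.169, -0.0, 0.986], [0.007, -1.0, 0.001]]
ft_force: [-0.4, -0.1, -0.1]
grip_width: 0.0557
[553.99129173 158.22351234] [548 127  12  64 689] [0.61406161 0.11064323 0.069     ]
[527.0727003  155.25667656] [517 136  20  41 674] [0.59309663 0.11605442 0.069     ]
[281.67116249 210.8805395 ] [ 253  181   59   62 3114] [0.41450172 0.10530234 0.069     ]
[529.64007092 224.7251773 ] [521 205  18  41 564] [0.59692637 0.06231784 0.069     ]
[554.58951175 234.05424955] [550 206  10  57 553] [0.61809678 0.05074623 0.069     ]
[530.569869   285.93668122] [522 267  17  40 458] [0.60072878 0.00859598 0.069     ]
[554.27151052 299.99235182] [549 274  11  52 523] [ 0.62295401 -0.0093999   0.069     ]
[530.13157895 339.29736842] [523 321  16  38 380] [ 0.60432865 -0.04486268  0.069     ]
[553.7219917  353.78630705] [547 333  13  44 482] [ 0.62850966 -0.06642476  0.069     ]
```

View pics/g_wrist.png

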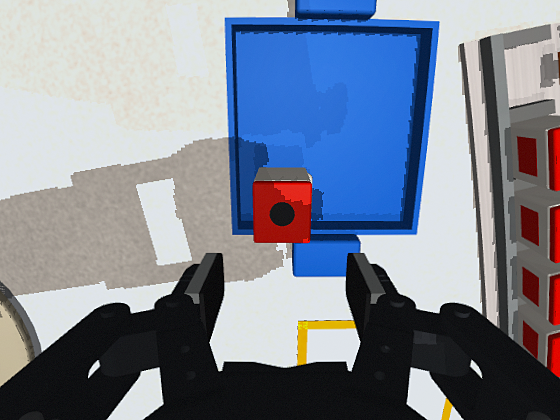

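```bash
python3 -m inch '[[[0.65,5.5,0.2,0,0,0,4],[0.65,11,0.4,0,0,0,8],[0.65,16.5,0.6,0,0,0,12],[0.65,21.8,0.8,0,0,0,14],[0.65,21.8,0.8,-2,0,0,14],[0.65,21.8,0.8,-4,0,0,14],[0.65,21.8,0.8,-4,0,0,14],[0.65,21.8,0.8,-4,0,0,14],[0.65,21.8,0.8,-4,0,0,14]]]'
python3 - <<'E'
from h import *
d=cam("wrist")
for c,s,_ in blobs(hm(d,174,6,130,70),500): print(c,s,onz(d,c,0.072)[0])
E
```

```text
time_s: 9.95
position: [0.6322, 0.112, 0.1151]
tool_rot: [[0.997, 0.001, -0.074], [0.074, -0.0, 0.997], [0.001, -1.0, -0.0]]
ft_force: [-0.2, -0.5, 0.1]
grip_width: 0.0707
[285.33024691 233.64770723] [ 250  198   72   75 4536] [0.63316974 0.11309362 0.072     ]
[284.81720133 319.54618363] [ 252  289   67   64 3616] [0.63725494 0.05449766 0.072     ]
```

```bash
python3 -m inch '[[[0.65,0.05,0,-4,0,0,0],[0.65,0.05,0,-7.8,0,0,0],[0.65,0.05,0,-7.8,0,0,0],[0.65,0.05,0,-7.8,0,0,0],[-0.5,0.05,0,-7.8,0,0,0],[-1,0.05,0,-7.8,0,0,0],[-1,0.05,0,-7.8,0,0,0],[-1,0.05,0,-7.8,0,0,0],[-1,0.05,0,-7.8,0,0,0]]]' 80
python3 -m inch '[[[-1,0,0,0.7,0,0,0],[-1,0,0,1.4,0,0,0],[-1,0,0,2.1,0,0,0],[-1,0,0,2.8,0,0,0],[-1,0,0,3.6,0,0,0],[-1,0,0,4.6,0,0,0],[-1,0,0,8,0,0,0],[-1,0,0,12,0,0,0],[-1,0,0,12,0,0,0]]]'
```

```text
time_s: 11.12
position: [0.6333, 0.112, 0.0381]
tool_rot: [[0.997, 0.003, -0.074], [0.074, -0.0, 0.997], [0.003, -1.0, -0.0]]
ft_force: [-0.1, 0.2, 6.3]
grip_width: 0.0411
time_s: 12.25
position: [0.6339, 0.1121, 0.1603]
tool_rot: [[0.997, 0.007, -0.074], [0.074, -0.0, 0.997], [0.007, -1.0, -0.001]]
ft_force: [0.2, -0.3, -2.9]
grip_width: 0.041
```

```bash
python3 -m inch '[[[-1,-5.3,1.1,0,0,0,-4],[-1,-10.6,2.2,0,0,0,-8],[-1,-16,3.3,0,0,0,-12],[-1,-21,4.4,0,0,0,-14],[-1,-21,4.4,0,0,0,-14],[-1,-21,4.4,-2,0,0,-14],[-1,-21,4.4,-5,0,0,-14],[-1,-21,4.4,-5,0,0,-14],[-1,-21,4.4,-5,0,0,-14]]]'
python3 - <<'E'
from h import *
d=cam("wrist");cv2.imwrite("pics/h_wrist.png",d["frame"][:,:,::-1])
E
```

```text
time_s: 13.38
position: [0.4233, 0.1559, 0.107]
tool_rot: [[0.986, 0.001, 0.169], [-0.169, 0.0, 0.986], [0.001, -1.0, 0.0]]
ft_force: [-0.4, 0.5, -1.0]
grip_width: 0.0416
```

View pics/h_wrist.png

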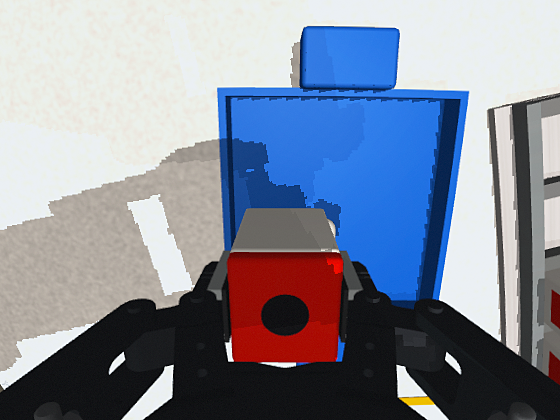

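```bash
python3 - <<'E'
from h import *
d=cam("wrist");print(onz(d,[[219,88],[468,92]],0.028))
E
python3 -m inch '[[[-1,0,0,-3,0,0,0],[-1,0,0,-5,0,0,0],[-1,0,0,-6.5,0,0,0],[-1,0,0,-7.2,0,0,0],[-1,0,0,-7.2,0,0,0],[-1,0,0,-7.2,0,0,0],[-1,0,0,-7.2,0,0,0]]]'
```

```text
[[0.39761912 0.24576666 0.028     ]
 [0.55308674 0.2179753  0.028     ]]
time_s: 14.35
position: [0.4231, 0.1561, 0.0351]
tool_rot: [[0.986, 0.002, 0.169], [-0.169, 0.0, 0.986], [0.002, -1.0, 0.001]]
ft_force: [-0.3, 0.1, 7.3]
grip_width: 0.0411
```

```bash
python3 -m inch '[[[0.3,0,0,0,0,0,0],[0.3,0,0,0,0,0,0],[0.3,0,0,0,0,0,0],[0.3,0,0,3,0,0,0],[0.3,0,0,7,0,0,0],[0.3,0,0,12,0,0,0],[0.3,0,0,12,0,0,0]]]'
python3 - <<'E'
from h import *
d=cam("wrist");cv2.imwrite("pics/i_wrist.png",d["frame"][:,:,::-1])
for c,s,_ in blobs(hm(d,174,6,130,70),1000): print(c,s,onz(d,c,0.069)[0])
E
```

```text
time_s: 15.22
position: [0.4239, 0.1562, 0.1572]
tool_rot: [[0.986, 0.007, 0.169], [-0.169, 0.001, 0.986], [0.007, -1.0, 0.002]]
ft_force: [-0.2, 0.0, -0.7]
grip_width: 0.0554
[282.39403759 212.00453662] [ 253  182   60   62 3086] [0.42333135 0.15662276 0.069     ]
[282.65745008 276.28955453] [ 255  250   56   56 2604] [0.41481203 0.10630297 0.069     ]
[547.18664384 292.92037671] [ 536  265   24   56 1168] [0.62428784 0.05119881 0.069     ]
```

View pics/i_wrist.png

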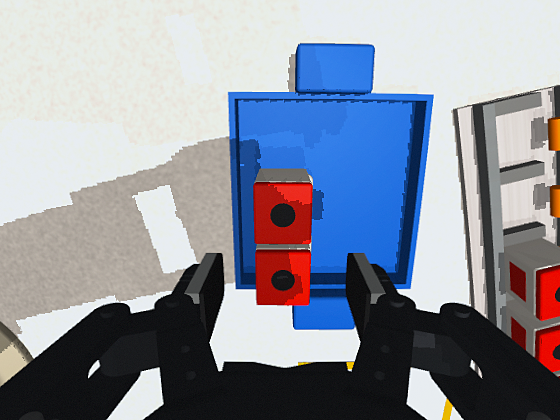

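```bash
python3 -m inch '[[[0.65,5.3,-2.6,0,0,0,4],[0.65,10.6,-5.2,0,0,0,8],[0.65,16,-7.8,0,0,0,12],[0.65,21.3,-10.4,0,0,0,14],[0.65,21.3,-10.4,-2,0,0,14],[0.65,21.3,-10.4,-4,0,0,14],[0.65,21.3,-10.4,-4,0,0,14],[0.65,21.3,-10.4,-4,0,0,14],[0.65,21.3,-10.4,-4,0,0,14]]]'
python3 - <<'E'
from h import *
d=cam("wrist")
for c,s,_ in blobs(hm(d,174,6,130,70),500): print(c,s,onz(d,c,0.072)[0])
E
```

```text
time_s: 16.4
position: [0.6358, 0.0521, 0.115]
tool_rot: [[0.997, 0.001, -0.074], [0.074, -0.0, 0.997], [0.001, -1.0, -0.0]]
ft_force: [-0.2, -1.0, -0.3]
grip_width: 0.0704
[286.37530373 233.76739563] [ 251  198   73   75 4527] [0.63727496 0.05312436 0.072     ]
[285.78494326 319.5931359 ] [ 253  289   67   64 3613] [ 0.6413718  -0.00543159  0.072     ]
```

```bash
python3 -m inch '[[[0.65,0.1,0,-4,0,0,0],[0.65,0.1,0,-7.8,0,0,0],[0.65,0.1,0,-7.8,0,0,0],[0.65,0.1,0,-7.8,0,0,0],[-0.5,0.1,0,-7.8,0,0,0],[-1,0.1,0,-7.8,0,0,0],[-1,0.1,0,-7.8,0,0,0],[-1,0.1,0,-7.8,0,0,0],[-1,0.1,0,-7.8,0,0,0]]]' 80
python3 -m inch '[[[-1,0,0,0.7,0,0,0],[-1,0,0,1.4,0,0,0],[-1,0,0,2.1,0,0,0],[-1,0,0,2.8,0,0,0],[-1,0,0,3.6,0,0,0],[-1,0,0,4.6,0,0,0],[-1,0,0,8,0,0,0],[-1,0,0,12,0,0,0],[-1,0,0,12,0,0,0]]]'
```

```text
time_s: 17.58
position: [0.6373, 0.052, 0.0381]
tool_rot: [[0.997, 0.003, -0.074], [0.074, -0.0, 0.997], [0.003, -1.0, -0.001]]
ft_force: [-0.5, 0.1, 7.0]
grip_width: 0.0411
time_s: 18.7
position: [0.6378, 0.0519, 0.1603]
tool_rot: [[0.997, 0.007, -0.074], [0.074, -0.001, 0.997], [0.007, -1.0, -0.001]]
ft_force: [0.9, 0.6, -1.1]
grip_width: 0.0407
```

```bash
python3 -m inch '[[[-1,-4.1,3.1,0,0,0,-3],[-1,-8.2,6.2,0,0,0,-6],[-1,-12.3,9.3,0,0,0,-9],[-1,-16.4,12.4,0,0,0,-12],[-1,-20.5,15.5,0,0,0,-14],[-1,-20.5,15.5,0,0,0,-14],[-1,-20.5,15.5,-3,0,0,-14],[-1,-20.5,15.5,-5,0,0,-14],[-1,-20.5,15.5,-5,0,0,-14],[-1,-20.5,15.5,-5,0,0,-14]]]'
python3 - <<'E'
from h import *
d=cam("wrist");cv2.imwrite("pics/j_wrist.png",d["frame"][:,:,::-1])
E
```

```text
time_s: 19.95
position: [0.4321, 0.2068, 0.1068]
tool_rot: [[0.986, 0.001, 0.17], [-0.17, 0.0, 0.986], [0.001, -1.0, 0.0]]
ft_force: [-1.1, -0.6, -0.7]
grip_width: 0.0405
```

View pics/j_wrist.png

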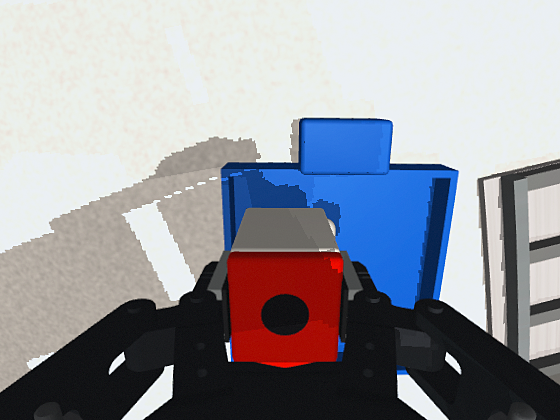

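Run:
```python
from h import *
d=cam("wrist");print(onz(d,[[222,164],[458,169]],0.028))
```

```text
[[0.39804841 0.24953919 0.028     ]
 [0.55324496 0.21983843 0.028     ]]
```

```bash
python3 -m inch '[[[-1,0,0,-3,0,0,0],[-1,0,0,-5,0,0,0],[-1,0,0,-6.5,0,0,0],[-1,0,0,-7.1,0,0,0],[-1,0,0,-7.1,0,0,0],[-1,0,0,-7.1,0,0,0],[-1,0,0,-7.1,0,0,0]]]'
python3 -m inch '[[[0.3,0,0,0,0,0,0],[0.3,0,0,0,0,0,0],[0.3,0,0,0,0,0,0],[0.3,0,0,3,0,0,0],[0.3,0,0,7,0,0,0],[0.3,0,0,12,0,0,0],[0.3,0,0,12,0,0,0]]]'
python3 - <<'E'
from h import *
d=cam("wrist");cv2.imwrite("pics/k_wrist.png",d["frame"][:,:,::-1])
for c,s,_ in blobs(hm(d,174,6,130,70),1000): print(c,s,onz(d,c,0.069)[0])
E
```

```text
time_s: 20.92
position: [0.4317, 0.2071, 0.0357]
tool_rot: [[0.986, 0.001, 0.169], [-0.169, 0.0, 0.986], [0.001, -1.0, 0.0]]
ft_force: [0.0, -0.7, -2.3]
grip_width: 0.0407
time_s: 21.8
position: [0.4329, 0.2074, 0.1584]
tool_rot: [[0.986, 0.007, 0.169], [-0.169, 0.001, 0.986], [0.007, -1.0, 0.003]]
ft_force: [0.2, -0.5, -0.3]
grip_width: 0.0551
[281.8022121  211.91834743] [ 253  182   59   62 3074] [0.43187503 0.20762599 0.069     ]
[282.21839516 275.86866011] [ 255  249   56   56 2642] [0.42345344 0.15733462 0.069     ]
[282.37690925 331.80143756] [ 257  308   52   51 2226] [0.41493185 0.10750757 0.069     ]
```

View pics/k_wrist.png

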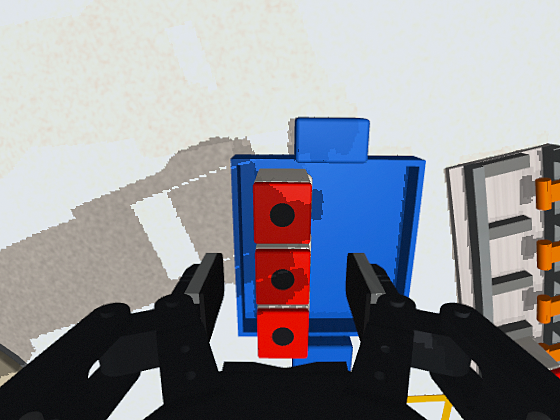

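```bash
python3 -m inch '[[[0.65,4.2,-4.3,0,0,0,3],[0.65,8.3,-8.6,0,0,0,6],[0.65,12.5,-12.9,0,0,0,9],[0.65,16.6,-17.1,0,0,0,12],[0.65,20.9,-21.4,-1,0,0,14],[0.65,20.9,-21.4,-3,0,0,14],[0.65,20.9,-21.4,-4,0,0,14],[0.65,20.9,-21.4,-4,0,0,14],[0.65,20.9,-21.4,-4,0,0,14],[0.65,20.9,-21.4,-4,0,0,14]]]'
python3 - <<'E'
from h import *
d=cam("wrist")
for c,s,_ in blobs(hm(d,174,6,130,70),500): print(c,s,onz(d,c,0.072)[0])
E
```

```text
time_s: 23.1
position: [0.6406, -0.0066, 0.1162]
tool_rot: [[0.997, 0.001, -0.075], [0.075, -0.0, 0.997], [0.001, -1.0, -0.0]]
ft_force: [0.3, -0.2, -0.4]
grip_width: 0.0708
[285.0532978  234.70286476] [ 250  199   72   74 4503] [ 0.64148139 -0.00668041  0.072     ]
[284.49212155 319.94907147] [ 252  289   66   64 3554] [ 0.64555219 -0.06528554  0.072     ]
```

```bash
python3 -m inch '[[[0.65,0.05,0,-4,0,0,0],[0.65,0.05,0,-7.9,0,0,0],[0.65,0.05,0,-7.9,0,0,0],[0.65,0.05,0,-7.9,0,0,0],[-0.5,0.05,0,-7.9,0,0,0],[-1,0.05,0,-7.9,0,0,0],[-1,0.05,0,-7.9,0,0,0],[-1,0.05,0,-7.9,0,0,0],[-1,0.05,0,-7.9,0,0,0]]]' 80
python3 -m inch '[[[-1,0,0,0.7,0,0,0],[-1,0,0,1.4,0,0,0],[-1,0,0,2.1,0,0,0],[-1,0,0,2.8,0,0,0],[-1,0,0,3.6,0,0,0],[-1,0,0,4.6,0,0,0],[-1,0,0,8,0,0,0],[-1,0,0,12,0,0,0],[-1,0,0,12,0,0,0]]]'
```

```text
time_s: 24.28
position: [0.6418, -0.0071, 0.0381]
tool_rot: [[0.997, 0.003, -0.074], [0.074, -0.001, 0.997], [0.003, -1.0, -0.001]]
ft_force: [-1.2, 0.2, 5.5]
grip_width: 0.0411
time_s: 25.4
position: [0.6424, -0.0072, 0.1603]
tool_rot: [[0.997, 0.007, -0.074], [0.074, -0.001, 0.997], [0.007, -1.0, -0.002]]
ft_force: [0.0, -0.0, -1.8]
grip_width: 0.0409
```

```bash
python3 -m inch '[[[-1,-5,3.3,0,0,0,-5],[-1,-10,6.6,0,0,0,-10],[-1,-15.3,9.9,0,0,0,-14],[-1,-15.3,9.9,0,0,0,-14],[-1,-15.3,9.9,-1,0,0,-14],[-1,-15.3,9.9,-3,0,0,-14],[-1,-15.3,9.9,-3,0,0,-14],[-1,-15.3,9.9,-3,0,0,-14]]]'
python3 - <<'E'
from h import *
d=cam("wrist");cv2.imwrite("pics/l_wrist.png",d["frame"][:,:,::-1])
E
```

```text
time_s: 26.4
position: [0.4887, 0.0916, 0.1263]
tool_rot: [[0.985, 0.0, 0.17], [-0.17, -0.0, 0.985], [0.0, -1.0, -0.0]]
ft_force: [0.0, 0.1, -2.1]
grip_width: 0.041
```

View pics/l_wrist.png

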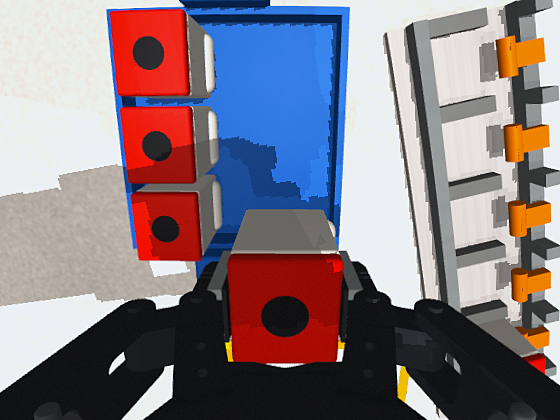

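```bash
python3 - <<'E'
from h import *
d=cam("wrist");print(onz(d,[[107,10],[350,7]],0.028))
for c,s,_ in blobs(hm(d,174,6,130,70),1000): print(c,onz(d,c,0.069)[0])
E
python3 -m inch '[[[-1,0,0,-3,0,0,0],[-1,0,0,-6,0,0,0],[-1,0,0,-8,0,0,0],[-1,0,0,-9,0,0,0],[-1,0,0,-9.1,0,0,0],[-1,0,0,-9.1,0,0,0],[-1,0,0,-9.1,0,0,0]]]'
```

```text
[[0.39690881 0.24560412 0.028     ]
 [0.55380459 0.21831107 0.028     ]]
[151.0830613   52.32843671] [0.43337315 0.20532307 0.069     ]
[159.2768967  144.22674668] [0.4248852  0.15512304 0.069     ]
[167.28156338 224.92800206] [0.41631369 0.10540067 0.069     ]
[284.50910834 305.45493768] [0.47934758 0.03583656 0.069     ]
time_s: 27.38
position: [0.4883, 0.092, 0.0359]
tool_rot: [[0.986, 0.001, 0.169], [-0.169, -0.0, 0.986], [0.001, -1.0, 0.0]]
ft_force: [0.7, -0.6, -1.7]
grip_width: 0.0409
```

```bash
python3 -m inch '[[[0.25,0,0,0,0,0,0],[0.25,0,0,0,0,0,0],[0.25,0,0,0,0,0,0],[0.25,0,0,3,0,0,0],[0.25,0,0,7,0,0,0],[0.25,0,0,12,0,0,0],[0.25,0,0,12,0,0,0]]]'
python3 - <<'E'
from h import *
d=cam("wrist");cv2.imwrite("pics/m_wrist.png",d["frame"][:,:,::-1])
for c,s,_ in blobs(hm(d,174,6,130,70),1000): print(c,s,onz(d,c,0.069)[0])
E
```

```text
time_s: 28.25
position: [0.4895, 0.092, 0.1586]
tool_rot: [[0.986, 0.007, 0.169], [-0.169, -0.0, 0.986], [0.007, -1.0, 0.001]]
ft_force: [0.6, 0.7, -0.9]
grip_width: 0.0535
[167.12551691  60.42301143] [ 133   24   68   74 4111] [0.43313272 0.20539288 0.069     ]
[173.23995473 140.14006791] [ 140  107   66   68 3534] [0.42449066 0.15502807 0.069     ]
[179.41642133 211.24141315] [ 148  182   62   61 3057] [0.41593661 0.10515514 0.069     ]
[281.65566808 212.20777524] [ 253  182   59   62 3061] [0.48832011 0.0918563  0.069     ]
```

View pics/m_wrist.png

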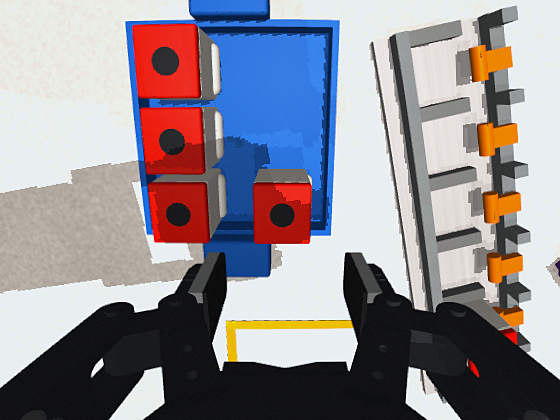

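```bash
python3 -m inch '[[[0.65,4,-4,0,0,0,4],[0.65,8,-8,0,0,0,8],[0.65,12,-12,0,0,0,12],[0.65,15.6,-15.8,-1,0,0,14],[0.65,15.6,-15.8,-3,0,0,14],[0.65,15.6,-15.8,-4,0,0,14],[0.65,15.6,-15.8,-4,0,0,14],[0.65,15.6,-15.8,-4,0,0,14],[0.65,15.6,-15.8,-4,0,0,14]]]'
python3 - <<'E'
from h import *
d=cam("wrist")
for c,s,_ in blobs(hm(d,174,6,130,70),500): print(c,s,onz(d,c,0.072)[0])
for c,s,_ in blobs(hm(d,45,80,100,50),500): print(c,s,onz(d,c,0.072)[0])
E
```

```text
time_s: 29.42
position: [0.6442, -0.0657, 0.1162]
tool_rot: [[0.997, 0.001, -0.075], [0.075, -0.0, 0.997], [0.001, -1.0, -0.001]]
ft_force: [-0.2, -0.1, -0.6]
grip_width: 0.0705
[286.10105784 236.11838848] [ 251  201   72   74 4443] [ 0.64569601 -0.06662003  0.072     ]
[285.44372802 321.39595545] [ 253  291   66   63 3412] [ 0.64976997 -0.12543467  0.072     ]
```

```bash
python3 -m inch '[[[0.65,0.1,-0.1,-4,0,0,0],[0.65,0.1,-0.1,-7.9,0,0,0],[0.65,0.1,-0.1,-7.9,0,0,0],[0.65,0.1,-0.1,-7.9,0,0,0],[-0.5,0.1,-0.1,-7.9,0,0,0],[-1,0.1,-0.1,-7.9,0,0,0],[-1,0.1,-0.1,-7.9,0,0,0],[-1,0.1,-0.1,-7.9,0,0,0],[-1,0.1,-0.1,-7.9,0,0,0]]]' 80
python3 -m inch '[[[-1,0,0,0.7,0,0,0],[-1,0,0,1.4,0,0,0],[-1,0,0,2.1,0,0,0],[-1,0,0,2.8,0,0,0],[-1,0,0,3.6,0,0,0],[-1,0,0,4.6,0,0,0],[-1,0,0,8,0,0,0],[-1,0,0,12,0,0,0],[-1,0,0,12,0,0,0]]]'
```

```text
time_s: 30.6
position: [0.6458, -0.0672, 0.0381]
tool_rot: [[0.997, 0.003, -0.074], [0.074, -0.001, 0.997], [0.003, -1.0, -0.001]]
ft_force: [-0.3, 0.4, 7.0]
grip_width: 0.0414
time_s: 31.72
position: [0.6463, -0.0673, 0.1603]
tool_rot: [[0.997, 0.007, -0.074], [0.074, -0.002, 0.997], [0.007, -1.0, -0.003]]
ft_force: [-0.8, -0.6, -2.8]
grip_width: 0.041
```

```bash
python3 -m inch '[[[-1,-3.6,5,0,0,0,-4],[-1,-7.2,10,0,0,0,-8],[-1,-11,15.5,0,0,0,-12],[-1,-14.8,21,0,0,0,-14],[-1,-14.8,21,0,0,0,-14],[-1,-14.8,21,-1,0,0,-14],[-1,-14.8,21,-3,0,0,-14],[-1,-14.8,21,-3,0,0,-14],[-1,-14.8,21,-3,0,0,-14]]]'
python3 - <<'E'
from h import *
d=cam("wrist");cv2.imwrite("pics/n_wrist.png",d["frame"][:,:,::-1])
for c,s,_ in blobs(hm(d,174,6,130,70),1000): print(c,s,onz(d,c,0.069)[0])
E
```

```text
time_s: 32.85
position: [0.4977, 0.1422, 0.1264]
tool_rot: [[0.985, 0.0, 0.17], [-0.17, -0.0, 0.985], [0.0, -1.0, -0.0]]
ft_force: [0.1, 1.3, -1.3]
grip_width: 0.0409
[158.11238825 143.34312473] [ 119  106   76   77 4698] [0.43345779 0.20634971 0.069     ]
[166.62684666 224.22032603] [ 130  191   72   69 3926] [0.42512003 0.15658086 0.069     ]
[284.52442379 304.99222233] [  227   253   117   111 10543] [0.48840525 0.08688429 0.069     ]
[167.86087485 280.36452005] [ 140  266   63   44 1646] [0.4150856  0.11812814 0.069     ]
```

View pics/n_wrist.png

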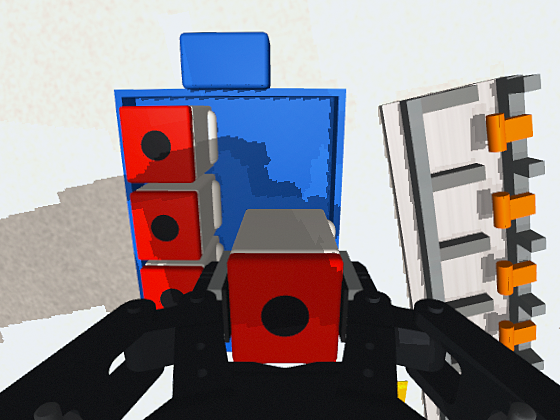

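```bash
python3 -m inch '[[[-1,0,0.1,-3,0,0,0],[-1,0,0.1,-6,0,0,0],[-1,0,0.1,-8,0,0,0],[-1,0,0.1,-9,0,0,0],[-1,0,0.1,-9.1,0,0,0],[-1,0,0.1,-9.1,0,0,0],[-1,0,0.1,-9.1,0,0,0]]]'
python3 -m inch '[[[0.25,0,0,0,0,0,0],[0.25,0,0,0,0,0,0],[0.25,0,0,0,0,0,0],[0.25,0,0,3,0,0,0],[0.25,0,0,7,0,0,0],[0.25,0,0,12,0,0,0],[0.25,0,0,16,0,0,0],[0.25,0,0,16,0,0,0]]]'
python3 - <<'E'
from h import *
d=cam("wrist");cv2.imwrite("pics/o_wrist.png",d["frame"][:,:,::-1])
for c,s,_ in blobs(hm(d,174,6,130,70),1000): print(c,s,onz(d,c,0.069)[0])
E
```

```text
time_s: 33.78
position: [0.4973, 0.144, 0.0359]
tool_rot: [[0.986, 0.001, 0.169], [-0.169, 0.0, 0.986], [0.001, -1.0, 0.0]]
ft_force: [-0.3, 0.3, -0.7]
grip_width: 0.0409
time_s: 34.78
position: [0.4981, 0.1441, 0.1981]
tool_rot: [[0.986, 0.006, 0.169], [-0.169, 0.0, 0.986], [0.006, -1.0, 0.001]]
ft_force: [-1.2, 1.3, -1.0]
grip_width: 0.0536
[188.81863307 136.82054219] [ 161  109   56   58 2619] [0.43278459 0.20606652 0.069     ]
[282.42998707 198.09177079] [ 258  172   50   54 2321] [0.49734089 0.14377885 0.069     ]
[193.66623489 198.56131261] [ 167  173   53   53 2316] [0.42445643 0.15603007 0.069     ]
[193.01460415 247.0953113 ] [ 173  231   49   49 1301] [0.41317301 0.11361795 0.069     ]
[282.42559524 255.40376984] [ 259  232   48   49 2016] [0.48848508 0.09269574 0.069     ]
```

View pics/o_wrist.png

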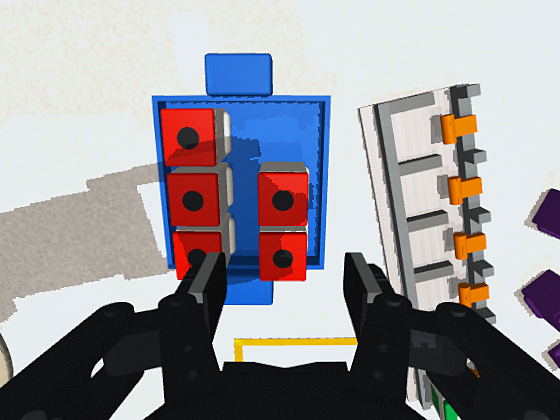

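```bash
python3 -m inch '[[[0.4,-2,-6,5,0,0,0],[0.4,-2,-12,10,0,0,0],[0.4,-2,-18,15,0,0,0],[0.4,-2,-20,17,0,0,0],[0.4,-2,-20,17,0,0,0],[0.4,-2,-20,17,0,0,0],[0.4,-2,-20,17,0,0,0],[0.4,-2,-20,17,0,0,0]]]'
python3 - <<'E'
from h import *
d=cam("wrist");cv2.imwrite("pics/p_wrist.png",d["frame"][:,:,::-1])
m=hm(d,18,32,90,90)
b=[x for x in blobs(m,200)]
for c,s,l in b: print(c,s)
E
```

```text
time_s: 35.83
position: [0.4768, -0.0549, 0.3643]
tool_rot: [[0.986, -0.002, 0.168], [-0.168, 0.001, 0.986], [-0.002, -1.0, 0.001]]
ft_force: [-0.0, 0.0, 0.7]
grip_width: 0.0595
[295.78952381 220.66253968] [ 236  152  124  154 3150]
```

View pics/p_wrist.png

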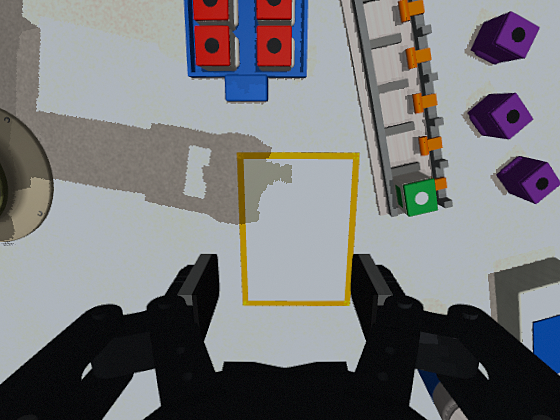

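Run:
```python
from h import *
d=cam("wrist")
m=hm(d,18,32,90,90); c,s,l=max(blobs(m,200),key=lambda x:x[1][4])
P=onz(d,np.argwhere(l)[:,::-1],0)[:,:2]
r=cv2.minAreaRect((P*1000).astype(np.float32)); print(r, cv2.boxPoints(r))
print(onz(d,[[189,76],[306,75]],0.028))
for n in("scene","side"):
  d=cam(n); m=hm(d,18,32,60,80).astype(np.uint8)
  pp=onz(d,np.argwhere(m)[:,::-1],0)[:,:2]; k=(abs(pp[:,0]-.476)<.15)&(abs(pp[:,1]+.18)<.18); pp=pp[k]
  print(n,k.sum(),cv2.minAreaRect((pp*1000).astype(np.float32)))
```

```text
((475.2533874511719, -180.18270874023438), (262.0604553222656, 184.86349487304688), 80.30341339111328) [[ 362.07263  -293.77264 ]
 [ 544.2951   -324.9093  ]
 [ 588.43414   -66.59277 ]
 [ 406.21167   -35.456116]]
[[0.36928874 0.07825972 0.028     ]
 [0.52418085 0.0523081  0.028     ]]
scene 361 ((468.74542236328125, -183.3612518310547), (262.9915771484375, 186.42559814453125), 80.36351013183594)
side 565 ((475.9212646484375, -178.4050750732422), (263.87158203125, 184.71029663085938), 80.10460662841797)
```

```bash
python3 -m inch '[[[0.9,0.1,6,0,0,0,0],[0.9,0.1,12,0,0,0,0],[0.9,0.1,18,0,0,0,0],[0.9,0.1,24,0,0,0,0],[0.9,0.1,30.4,0,0,0,0],[0.9,0.1,30.4,-6,0,0,0],[0.9,0.1,30.4,-12,0,0,0],[0.9,0.1,30.4,-18,0,0,0],[0.9,0.1,30.4,-24,0,0,0],[0.9,0.1,30.4,-26,0,0,0],[0.9,0.1,30.4,-26,0,0,0],[0.9,0.1,30.4,-26,0,0,0],[0.9,0.1,30.4,-26,0,0,0]]]' 50
python3 - <<'E'
from h import *
d=cam("wrist");cv2.imwrite("pics/q_wrist.png",d["frame"][:,:,::-1])
d=cam("scene"); crop(d,190,120,400,300,3.6,"pics/q_scene.png")
E
```

```text
time_s: 37.65
position: [0.4786, 0.2482, 0.1066]
tool_rot: [[0.986, 0.002, 0.169], [-0.169, 0.001, 0.986], [0.002, -1.0, 0.001]]
ft_force: [-0.8, -0.1, -0.3]
grip_width: 0.0812
```

View pics/q_wrist.png

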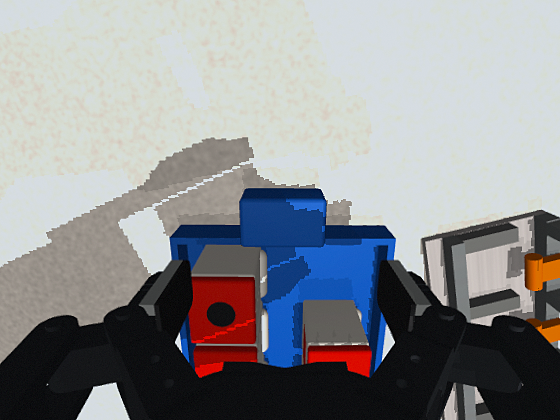

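View pics/q_scene.png

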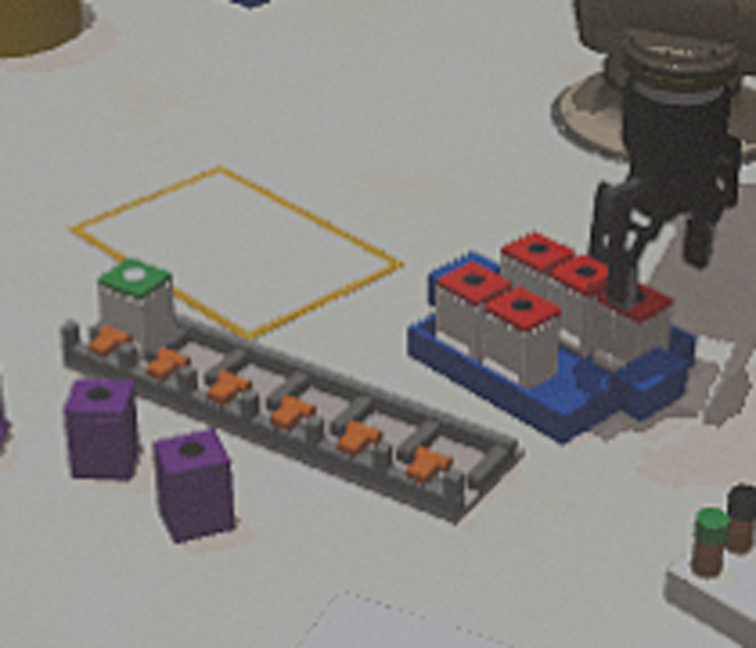

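Run:
```python
from h import *
d=cam("wrist")
th=np.radians(-9.9);ex=np.array([np.cos(th),np.sin(th),0]);ey=np.array([-ex[1],ex[0],0])
c=np.array([.4606,.1492,0])
P=[c+.001*(a*ex+b*ey)+[0,0,z] for z in(.044,.012) for a,b in((-28,118),(28,118),(28,85),(-28,85))]
print(proj(d,P).round(0).tolist())
P=[c+.001*(a*ex+b*ey)+[0,0,.028] for a,b in((-80,85),(80,85))];print(proj(d,P))
```

```text
[[239.0, 198.0], [328.0, 198.0], [326.0, 247.0], [240.0, 247.0], [244.0, 186.0], [322.0, 187.0], [321.0, 230.0], [246.0, 230.0]]
[[169.49452946 237.28473071]
 [396.85541279 237.72672305]]
```

```bash
python3 -m inch '[[[0.9,0,0.45,-3,0,0,0],[0.9,0,0.45,-6,0,0,0],[0.9,0,0.45,-8.5,0,0,0],[0.9,0,0.45,-9.4,0,0,0],[0.9,0,0.45,-9.4,0,0,0],[0.9,0,0.45,-9.4,0,0,0]]]'
python3 - <<'E'
from h import *
d=cam("wrist");cv2.imwrite("pics/r_wrist.png",d["frame"][:,:,::-1])
E
```

```text
time_s: 38.55
position: [0.4786, 0.2527, 0.0123]
tool_rot: [[0.986, 0.002, 0.169], [-0.169, 0.0, 0.986], [0.002, -1.0, 0.001]]
ft_force: [0.4, 0.5, 0.2]
grip_width: 0.081
```

View pics/r_wrist.png

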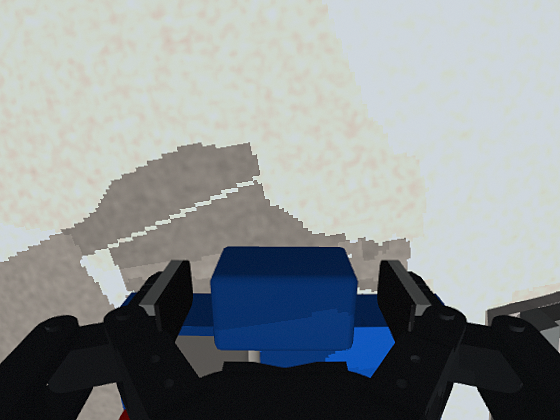

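```bash
python3 -m inch '[[[0.2,0,0,0,0,0,0],[-0.2,0,0,0,0,0,0],[-0.2,0,0,0,0,0,0],[-0.2,0,0,0,0,0,0]]]' 40
```

```text
time_s: 39.1
position: [0.4781, 0.2526, 0.012]
tool_rot: [[0.986, 0.001, 0.169], [-0.169, 0.0, 0.986], [0.001, -1.0, 0.0]]
ft_force: [-1.2, -0.8, 5.4]
grip_width: 0.0559
```

```bash
python3 -m inch '[[[-0.2,0,-0.4,0,0,0,0],[-0.2,0.05,-1.2,0,0,0,0],[-0.2,0.1,-2.4,0,0,0,0],[-0.2,0.15,-3.8,0,0,0,0],[-0.2,0.25,-5.3,0,0,0,0],[-0.2,0.3,-6.8,0,0,0,0],[-0.2,0.37,-8.3,0,0,0,0],[-0.2,0.44,-9.8,0,0,0,0],[-0.2,0.5,-11.3,0,0,0,0],[-0.2,0.57,-12.8,0,0,0,0],[-0.2,0.63,-14.2,0,0,0,0],[-0.2,0.68,-15.3,0,0,0,0],[-0.2,0.7,-16,0,0,0,0],[-0.2,0.7,-16,0,0,0,0]]]'
python3 - <<'E'
from h import *
d=cam("scene"); crop(d,190,120,400,300,3.6,"pics/s_scene.png")
E
```

```text
time_s: 40.85
position: [0.4852, 0.0929, 0.012]
tool_rot: [[0.985, 0.001, 0.17], [-0.17, 0.001, 0.985], [0.001, -1.0, 0.001]]
ft_force: [0.0, 4.3, 6.3]
grip_width: 0.0554
```

View pics/s_scene.png

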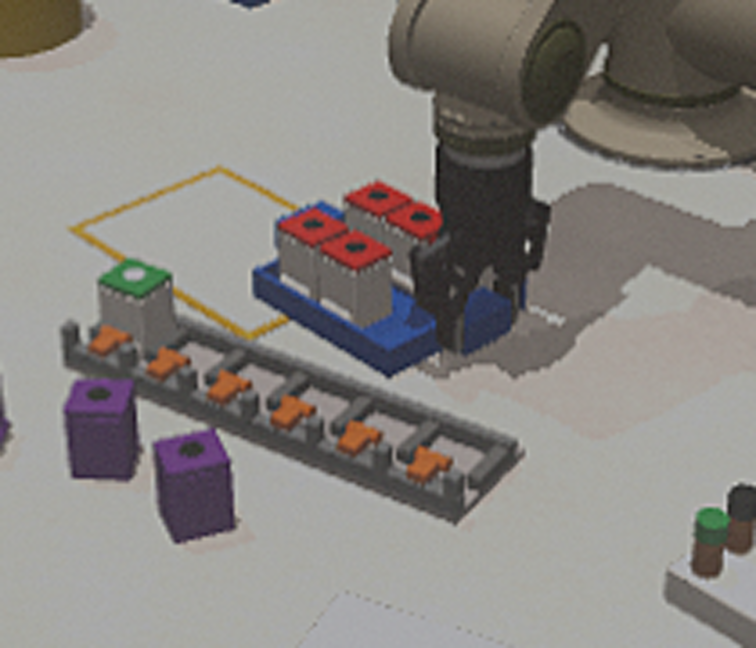

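```bash
python3 -m inch '[[[-0.2,0,-0.4,0,0,0,0],[-0.2,0.05,-1.2,0,0,0,0],[-0.2,0.1,-2.4,0,0,0,0],[-0.2,0.15,-3.8,0,0,0,0],[-0.2,0.25,-5.3,0,0,0,0],[-0.2,0.3,-6.8,0,0,0,0],[-0.2,0.37,-8.3,0,0,0,0],[-0.2,0.44,-9.8,0,0,0,0],[-0.2,0.5,-11.3,0,0,0,0],[-0.2,0.57,-12.8,0,0,0,0],[-0.2,0.65,-14.2,0,0,0,0],[-0.2,0.72,-15.6,0,0,0,0],[-0.2,0.75,-16.5,0,0,0,0],[-0.2,0.75,-16.95,0,0,0,0],[-0.2,0.75,-16.95,0,0,0,0],[-0.2,0.75,-16.95,0,0,0,0]]]'
python3 - <<'E'
from h import *
d=cam("scene"); crop(d,190,120,400,300,3.6,"pics/t_scene.png")
d=cam("side"); crop(d,190,170,390,310,4,"pics/t_side.png")
E
```

```text
time_s: 42.9
position: [0.4924, -0.076, 0.012]
tool_rot: [[0.985, 0.001, 0.17], [-0.17, 0.002, 0.985], [0.0, -1.0, 0.002]]
ft_force: [-1.3, 7.9, 7.4]
grip_width: 0.0553
```

View pics/t_scene.png

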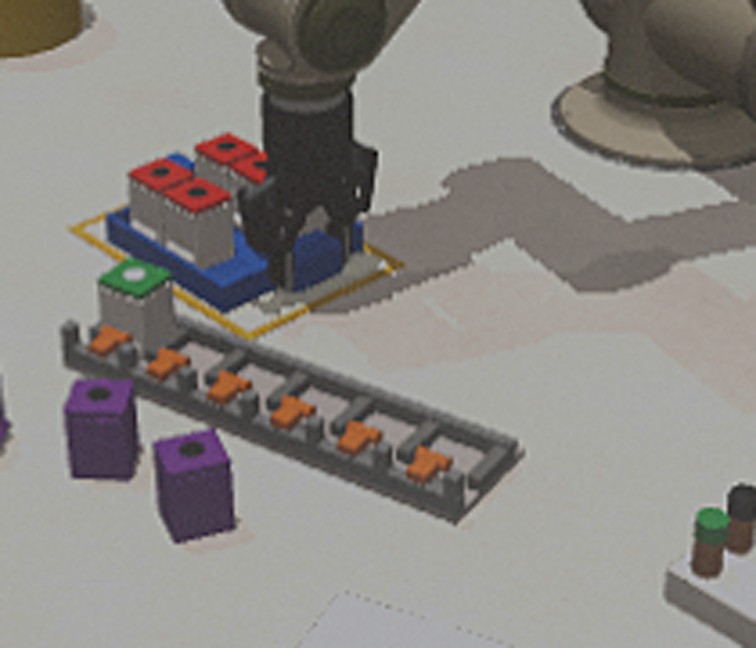

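View pics/t_side.png

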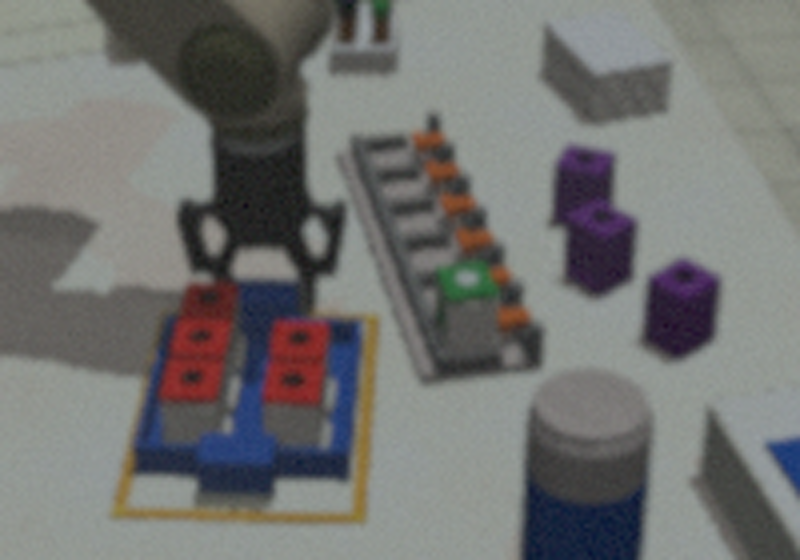

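```bash
python3 -m inch '[[[0.2,0,0,0,0,0,0],[0.5,0,0,0,0,0,0],[0.7,0,0,0,0,0,0],[0.7,0,0,0,0,0,0],[0.7,0,0,2,0,0,0],[0.7,0,0,6,0,0,0],[0.7,0,0,11,0,0,0],[0.7,0,0,17,0,0,0],[0.7,0,3,23,0,0,0],[0.7,0,6,29,0,0,0],[0.7,0,6,34,0,0,0],[0.7,0,6,34,0,0,0],[0.7,0,6,34,0,0,0],[0.7,0,6,34,0,0,0]]]'
python3 - <<'E'
from h import *
d=cam("wrist");cv2.imwrite("pics/u_wrist.png",d["frame"][:,:,::-1]); crop(d,200,150,400,340,3,"pics/u2.png")
m=hm(d,18,32,90,90); c,s,l=max(blobs(m,100),key=lambda x:x[1][4])
P=onz(d,np.argwhere(m)[:,::-1],0)[:,:2];P=P[(abs(P[:,0]-.475)<.16)&(abs(P[:,1]+.18)<.18)]
print(cv2.minAreaRect((P*1000).astype(np.float32)))
for c,s,_ in blobs(hm(d,174,6,130,70),300): print(c,s,onz(d,c,0.069)[0])
E
```

```text
time_s: 44.75
position: [0.4922, -0.0172, 0.3498]
tool_rot: [[0.986, -0.003, 0.17], [-0.17, 0.001, 0.986], [-0.003, -1.0, 0.0]]
ft_force: [-0.3, -0.2, -0.1]
grip_width: 0.0724
((475.227294921875, -180.15286254882812), (262.25634765625, 184.98231506347656), 80.28330993652344)
[264.48235294 247.16823529] [250 231  31  33 850] [ 0.44625798 -0.12121488  0.069     ]
[318.09035409 280.73382173] [303 262  32  35 819] [ 0.51059954 -0.18387122  0.069     ]
[265.6736712  280.90976514] [251 266  30  31 809] [ 0.43831865 -0.17176564  0.069     ]
[317.14037627 312.77424023] [303 299  30  29 691] [ 0.502015   -0.23528135  0.069     ]
[266.26911765 312.70294118] [252 300  29  27 680] [ 0.42950183 -0.22273132  0.069     ]
```

View pics/u_wrist.png

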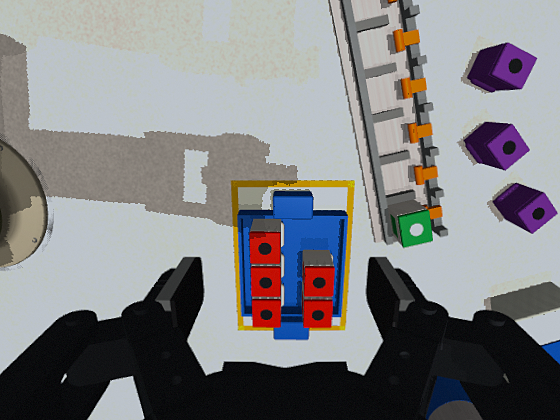

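View pics/u2.png

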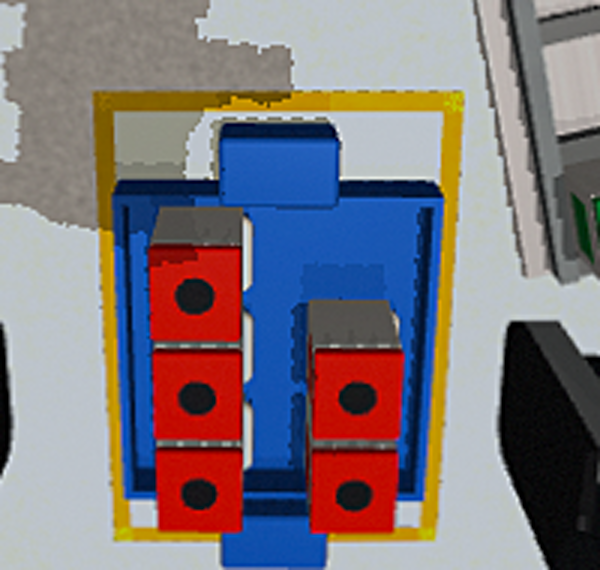

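Run:
```python
from h import *
d=cam("wrist")
th=np.radians(-9.7);ex=np.array([np.cos(th),np.sin(th),0]);ey=np.array([-ex[1],ex[0],0])
c=np.array([.4752,-.1802,0])
f=lambda a,b,z:((proj(d,c+.001*(a*ex+b*ey)+[0,0,z])-[200,150])*3+1).round(0).tolist()
print("base+y",f(-80,85,0),f(80,85,0)); print("top",[f(a,b,.028) for a,b in((-80,85),(80,85),(80,-85),(-80,-85))])
print("handle1 top",[f(a,b,.044) for a,b in((-28,118),(28,118),(28,85),(-28,85))],"h1 base",f(-28,118,.012),f(28,118,.012))
# measured corners
im=np.array([[115,196],[444,196],[424,499],[125,497]])/3+[200,150]
p=onz(d,im,.028)[:,:2];print(p,p.mean(0))
for a,b in ((0,1),(3,2),(3,0),(2,1)): v=p[b]-p[a]; print(np.linalg.norm(v),np.degrees(np.arctan2(v[1],v[0])))
```

```text
base+y [[119.0, 180.0]] [[434.0, 180.0]]
top [[[112.0, 197.0]], [[444.0, 197.0]], [[426.0, 501.0]], [[126.0, 501.0]]]
handle1 top [[[218.0, 139.0]], [[340.0, 139.0]], [[339.0, 208.0]], [[218.0, 208.0]]] h1 base [[220.0, 123.0]] [[335.0, 122.0]]
[[ 0.41276005 -0.08316703]
 [ 0.5687722  -0.10990678]
 [ 0.53907087 -0.27686075]
 [ 0.38257061 -0.24874096]] [ 0.47579343 -0.17966888]
0.15828710058261244 -9.725725094145961
0.15900645605009311 -10.18614973717314
0.1683036820584015 79.66665532188274
0.16957534795154106 79.91254056259187
```

```bash
python3 -m inch '[[[0.7,0,3,2,0,0,0],[0.7,0,3,2,0,0,0],[0.7,0,3,2,0,0,0],[0.7,0,3,2,0,0,0],[0.7,0,3,2,0,0,0],[0.7,0,3,2,0,0,0],[0.7,0,3,2,0,0,0],[0.7,0,3,2,0,0,0]]]'
python3 - <<'E'
from h import *
d=cam("scene"); crop(d,60,110,460,340,2,"pics/v_scene.png")
E
```

```text
time_s: 45.85
position: [0.4925, 0.013, 0.3713]
tool_rot: [[0.986, 0.0, 0.169], [-0.169, 0.0, 0.986], [0.0, -1.0, 0.0]]
ft_force: [0.1, -0.1, 1.0]
grip_width: 0.0724
```

View pics/v_scene.png

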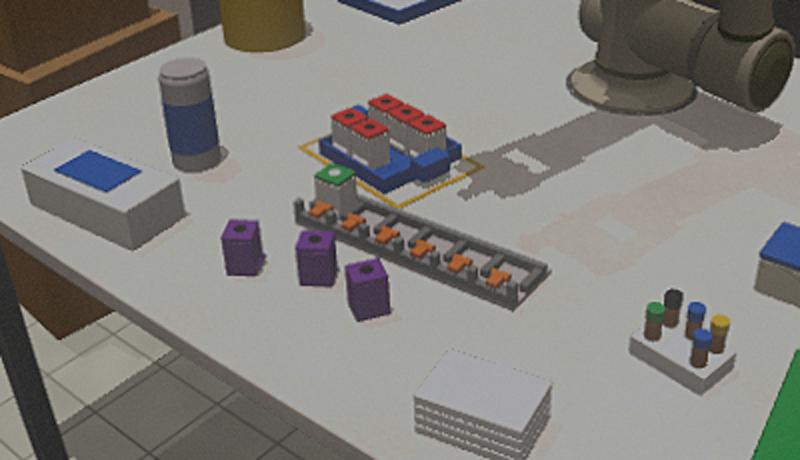

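The last scene picture shows the tray inside the outline with all five red tops standing, around (390,130). The green cassette is still in the rail at (335,175), and the bystanders are undisturbed. I'm handing the job in.

Run:
```python
from rig import env
print(env.close_job())
```

```text
the job is handed in; nothing more can be done
None
```

The job is done and handed in at about 46 s on the robot's clock. All five spent cassettes were pulled straight up out of the rail and stood upright in the blue tray. I then gripped the tray's +y handle and slid the tray along the bench at constant height into the yellow outline.

**Tray position:** from the wrist camera, the tray's centre came out within about 1 mm of the outline's, and its angle within about 0.5°. The tray's edges measured 158–170 mm against 160 and 170 mm nominal.

**Outline position:** the wrist and side cameras agreed to about 2 mm. The scene camera's centre for the outline was about 7 mm off in x. I used the wrist value, since it matched the outline's known size.

**Everything else:** the last scene picture shows the green cassette still clipped in the rail. The wipes, vial rack and tip box were not touched, and the gripper was clear of everything. I did not notice the tray being knocked at any point.

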